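Fit the sharpening disc over its spindle and drive pin

TASK

Put the sharpening disc on the sharpening machine: lower it hub upwards over the spindle, turn it by feel until its drive hole drops over the drive pin, and let it down until it lies fully home and flat on the drive plate. Then slip the steel collar over the end of the spindle, down until it rests on the disc's hub. Work gently: never force either part against the machine, let neither of them drop, and leave the other things on the bench alone.

Things in the scene. Friction and masses are not known exactly. Their poses are not given: they have to be found in the camera images.
- machine: The fixed sharpening machine: grey housing 240 x 200 mm (its x, y), 125 mm high, origin under its centre. A steel tool rest bar runs along its edge at -x, top 164 mm above the bench, 96 to 110 mm from the spindle axis. In the middle of its top: the drive plate (aluminium, 90 mm across, 16 mm thick) with the upright spindle in its centre and a drive pin beside it.
- seat (a point): On the machine: where the spindle axis meets the drive plate's upper face, 141 mm above the bench; axes as the machine's, z up. The smooth steel spindle, 16 mm thick, rises from here to 68 mm above this point, its last 4 mm tapering to 10 mm.
- pin_arc (a point): On the machine: fixed point 34 mm from seat along its +x, level with it: middle of the arc where the drive pin stands, 34 mm from the axis, up to 0.52 rad either side of +x. Pin: 9 mm thick, 13 mm high, top 3 mm tapering to 5.6 mm. It turns only with drive plate and spindle, which are stiff (1 N m) and stay as left. Its angle is not measured: see it on the bare plate or feel for it.
- disc: Sharpening disc, aluminium, 150 mm across, 10 mm thick, 0.5 to 0.8 kg, hub up. Origin: centre of its underside, z up. Hub: dark steel, 10 to 40 mm above the underside, 47 mm along x, two flats facing +y and -y, 40 mm apart, to grip. Bore through both: 18 mm. Drive hole: 12 mm, through the disc, 34 mm from the axis on +x. Home: origin at seat; resting on the pin: 13 mm higher.
- collar: Steel collar: knurled ring 40 mm across, 24 mm high, bore 18 mm, standing on one end, 0.18 kg. Origin: centre of its underside, z along its axis. It and the paste tin stand between disc and machine, either one nearer the robot. Home on the hub, its underside is 40 mm above the disc's, and the spindle's end 4 mm above its top.
- paste_tin: Bystander: a shut, flat round aluminium tin 53 mm across and 36 mm high, no hole through it. Origin at the centre of its underside.
- handle_a: Bystander: a loose turned wooden handle 112 mm long, 27 mm thick, lying along its x axis. Origin under its middle.
- handle_b: Bystander: another such wooden handle.
- handle_c: Bystander: another such wooden handle, near the robot.
- awl: Bystander: an awl, a wooden handle 112 mm long with a 100 mm steel spike to its +x. Origin under the middle of the handle.
- hammer: Bystander: a hammer lying on the bench on the robot's left, between machine and vise.
- spanner: Bystander: a spanner lying on the bench on the robot's right.
Things that resemble listed ones, but are neither listed nor needed, are in the scene too. Several things have the shape of the collar; the one meant has the colours described above.

How it is judged (in metres and radians):
On the way, in this order (a step that is already met when the one before it is completed fails the run):
1. the disc lies fully home and flat on the drive plate, over spindle and pin (z of disc in the frame of seat between -0.003 and 0.002 m and horizontal distance between disc and seat below 0.003 m and angle between disc's own z axis and vertical below 0.03 rad), for 0.2 s.
2. the collar is on the spindle and rests on the hub (all of step 1 and z of collar in the frame of disc between 0.037 and 0.043 m and horizontal distance between collar and seat below 0.004 m and angle between collar's own z axis and vertical below 0.08 rad), for 0.2 s.
At the end, for the whole second after the job is handed in: The disc is home: origin within 3 mm sideways of the seat point, less than 2 mm above it, tilt under 0.03 rad; the collar is within 4 mm of the spindle axis and rests on the hub (underside 37 to 43 mm above the disc's), tilt under 0.08 rad; both released and at rest (all of step 2 and linear speed of each of disc, collar below 0.02 m/s); the robot touches nothing.
It fails at once if the disc is pressed on the machine with more than 60 N (contact force between disc and machine above 60 N).
It fails at once if the collar is pressed on the disc or the machine with more than 60 N (contact force between collar and machine above 60 N or contact force between collar and disc above 60 N).
It fails at once if the disc or the collar is let drop (moves faster than 0.35 m/s with no finger touching it) ((linear speed of disc above 0.35 m/s and contact force between the fingers and disc below 0.05 N) or (linear speed of collar above 0.35 m/s and contact force between the fingers and collar below 0.05 N)).
It fails at once if another thing on the bench is shifted by more than 30 mm (distance of any of paste_tin, handle_a, handle_b, handle_c, awl, hammer, spanner from where it was at the start of the episode above 0.03 m).
It also fails if it takes over 72 s, if anything falls off the work surface, if the arm or the gripper's body presses on something with over 40 N, if the wrist force passes 120 N, or if a joint passes its speed limit or range.

ROBOT

A 6-joint arm with a two-finger parallel gripper is mounted at the origin on the work surface. World frame = base frame: x ahead of the robot, y to its left, z up, the work surface at z = 0. Lengths are in mm, angles in rad, forces in N, time in s.
With the tool pointing down it reaches from about 300 to 950 mm from the base axis. Payload 3.1 kg.
Tool frame: the origin (TCP) lies at the very end of the fingers, on their centre line; the grasp point (between the pads) lies manip.grip_depth behind it (manip.grip_depth is the distance from the TCP to the grasp point, in mm); z points along the fingers, y is the line along which they close (so a half turn about z gives the same grasp; the last joint's range is limited). The gripper opens to 85 mm and grips with 20 to 120 N. Pads are 22 mm wide; open, the fingers measure 114 mm over their backs; the gripper's body (76 mm by 85 mm) begins 54 mm behind the grasp point. The pads swing forward as they close: fully open they stand 13 mm farther back than shut.
Start: joints at [-1.282, 0.308, 1.634, -0, 1.2, -0.07], TCP at [219.443, -585.215, 231.272] pointing down, gripper open.
Joint ranges: [-3.06, 3.06], [-0.79, 1.96], [0.05, 2.63], [-1.19, 4.34], [0.05, 2.64], [-2.94, 2.94]. Speed limits (rad/s): [2.79, 2.79, 3.14, 3.14, 3.14, 3.14].

INTERFACE

Orientations are given as [roll, pitch, yaw] about the fixed x, y, z axes, in that order (R = Rz(yaw) Ry(pitch) Rx(roll)).
In Python, from station import telemetry, viewer, workorder, manip gives the robot as it stands.
- The arm moves only by the shell command python3 -m creep 'ROWS' [FORCE]. ROWS is JSON, one flat list of numbers, 7 for each row, row after row: the shift along the tool's x, y, z in cm, then the turn, a rotation vector about the tool's x, y, z in degrees, then the opening, from -1 (shut) to 1 (fully open). A call has 1 to 8 rows; each row is the pose to reach, as a shift and turn from the pose commanded when the call began, along the tool's axes at that moment; what a row does not reach only later rows make up. A row lasts 1/10 s, in which the tool goes at most 50 mm and 8.59 degrees, less where a joint would pass 70% of its speed; a pose out of reach is approached as far as the arm can. A call with a gripper value outside its range is refused whole. The fingers move at their own pace and stop on an object; FORCE is the grip in N (left out, the last holds). Time passes only in rows, so rows that repeat a pose let the fingers close. It gives the time, the measured TCP pose, the force, the opening and the grip force at its end, in the units of the state.
- telemetry.read_state(): the state, without advancing time (a new reading comes with each control period).
- viewer.read_camera(name): name is "side" or "top"; returns a dict with "img" (420x560x3 uint8, red, green, blue), "camera_matrix" (3x3 intrinsics, pixels), "rvec" (rotation vector, rad) and "tvec" (3), from world to camera coordinates, as OpenCV has them. Camera axes: x right, y down, z forward; pixel columns grow to the right and rows downward; lengths in mm; the calibration is good to about 2 mm. A picture is of the moment at which its call begins. There is no depth.
- workorder.finish_job(): hands the job in; it is judged then, once.
The state is a dict: "time_s": time; "joint_pos": joint angles; "joint_velocities": joint speeds; "joint_efforts": joint torques, N m; "eef_pos": TCP position; "eef_rot": TCP orientation; "force": force on the tool from outside, world axes, zero at the start; "torque": the same for the moment, N m; "finger_gap": finger opening in mm; "gripper_force": force on a finger pad.
Only numpy, scipy, OpenCV 4.12 (cv2) and the standard library are available. Lean on these libraries where they do the work, as an engineer would, in place of code of your own. Each camera call takes 0.05 s, during which the arm holds its last target. There are 200 camera calls.

## Working session

There is one attempt and no reset: what is moved stays moved. The work goes in short steps, Python scripts to look and compute and a shell command to move; the robot and the scene stay as the last step left them, time stands still between calls to the robot, and variables do not carry over. Pictures are saved under pics/ and viewed, at most 10 in all, crops included, and the job is handed in when it is done.

```bash
ls; mkdir -p pics; cat > h.py <<'E'
import numpy as np, cv2
from station import telemetry, viewer, workorder, manip
def snap(n):
    c=viewer.read_camera(n); return c
def save(c,f,box=None,s=1):
    im=c["img"][:,:,::-1]
    if box: im=im[box[1]:box[3],box[0]:box[2]]
    im=cv2.resize(im,None,fx=s,fy=s,interpolation=cv2.INTER_CUBIC) if s!=1 else im
    cv2.imwrite(f,im)
def cam(c):
    R=cv2.Rodrigues(np.array(c["rvec"],float))[0]; return np.array(c["camera_matrix"],float),R,np.array(c["tvec"],float).ravel()
def ray(c,uv):
    K,R,t=cam(c); d=R.T@np.linalg.solve(K,[uv[0],uv[1],1.]); return -R.T@t,d/np.linalg.norm(d)
def atz(c,uv,z):
    o,d=ray(c,uv); return o+d*(z-o[2])/d[2]
def tri(c1,p1,c2,p2):
    o,d=ray(c1,p1);q,e=ray(c2,p2)
    A=np.array([d,-e]).T; s=np.linalg.lstsq(A,q-o,rcond=None)[0]
    a,b=o+s[0]*d,q+s[1]*e; return (a+b)/2,np.linalg.norm(a-b)
def proj(c,P):
    K,R,t=cam(c); return cv2.projectPoints(np.atleast_2d(np.array(P,float)),np.array(c["rvec"],float),t,K,None)[0].reshape(-1,2)
E
python3 - <<'E'
from h import *
import pickle
s=telemetry.read_state();print(s, manip.grip_depth)
d={}
for n in("side","top"):
    c=snap(n);d[n]=c;save(c,f"pics/{n}0.png",s=1.42);print(n,c["camera_matrix"],c["rvec"],c["tvec"],ray(c,(280,210)))
pickle.dump(d,open("c0.pkl","wb"))
E
```

```text
pics
{'time_s': 0.0, 'joint_pos': array([-1.28169812e+00,  3.09035227e-01,  1.63519950e+00, -8.21758862e-06,
        1.19967218e+00, -6.97080516e-02]), 'joint_velocities': array([-0.00047449,  0.00052162,  0.00194283,  0.00014257,  0.00118164,
        0.00045245]), 'joint_efforts': array([ 6.23285850e-04, -4.15250874e+01, -2.76666301e+01,  9.06446553e-05,
        1.03561181e-02, -1.01278670e-05]), 'eef_pos': array([ 219.20553603, -584.42042639,  230.02207295]), 'eef_rot': array([-3.13928349e+00, -1.53558710e-04,  3.58809070e-01]), 'force': array([-0.32262135,  0.47739573, -0.29402388]), 'torque': array([-0.02804031, -0.00931019, -0.02468174]), 'gripper_force': 0.0, 'finger_gap': 85.10627435039245} 18.700000000000003
side [[445.09420211   0.         273.61747931]
 [  0.         445.09420211 207.54810377]
 [  0.           0.           1.        ]] [ 0.67547858 -2.70370191  1.03402671] [ 514.15234518  247.91080183 1099.75357031] (array([200.30833107, 727.1529424 , 983.05416229]), array([ 0.29545102, -0.59310164, -0.7489587 ]))
top [[501.80918324   0.         277.58393595]
 [  0.         501.80918324 213.55982008]
 [  0.           0.           1.        ]] [ 2.14144752 -2.15977039  0.14277204] [  37.28143783  575.97121347 1573.45735133] (array([ 359.6359928 ,   29.78471104, 1636.66600273]), array([ 0.14134011, -0.00327035, -0.98995569]))
```

View pics/side0.png

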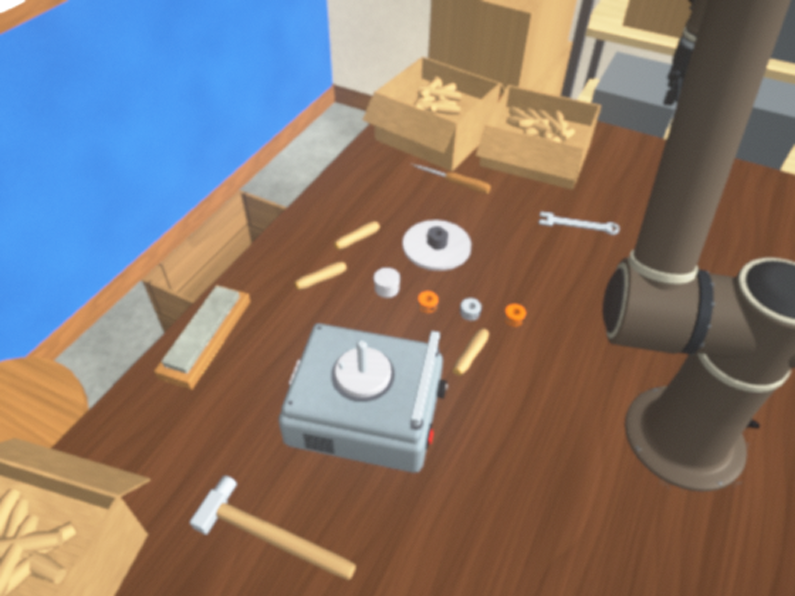

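View pics/top0.png

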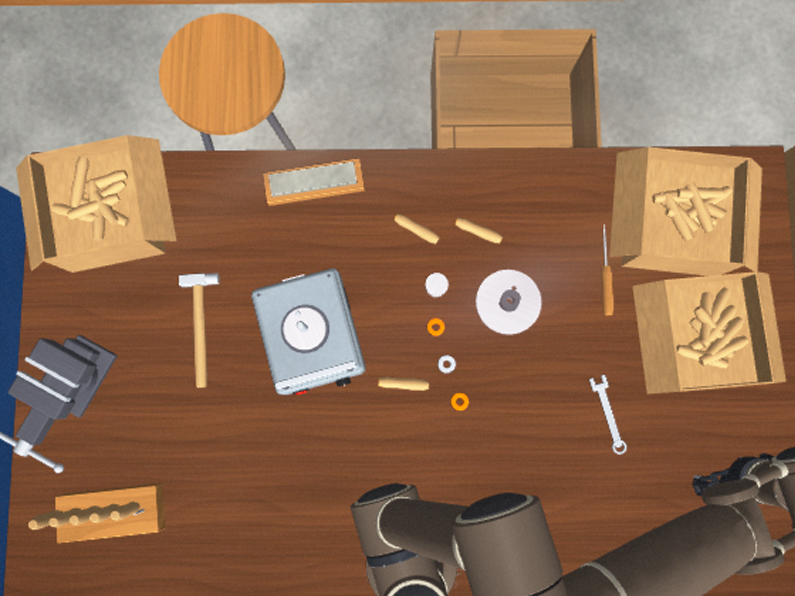

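The side view shows the disc at about (437,240), the steel collar at (471,309), the tin at (387,283) and the spindle at (363,355). In the top view they are at (509,300), (447,364), (437,285) and (303,327). Orange rings are decoys. Next I'll enlarge the crops.

```bash
python3 - <<'E'
import pickle,numpy as np,cv2
d=pickle.load(open("c0.pkl","rb"))
def crop(n,x,y,w,h):
    im=d[n]["img"][y:y+h,x:x+w,::-1]; return cv2.resize(im,(400,300),interpolation=cv2.INTER_CUBIC)
# 80x60 crops, scale 5
a=crop("top",173,188,96,72);b=crop("top",318,178,80,60)
c=crop("side",200,225,120,90);e=crop("side",270,145,80,60)
cv2.imwrite("pics/crops.png",np.vstack([np.hstack([a,b]),np.hstack([c,e])]))
E
```

```text
(no output)
```

View pics/crops.png

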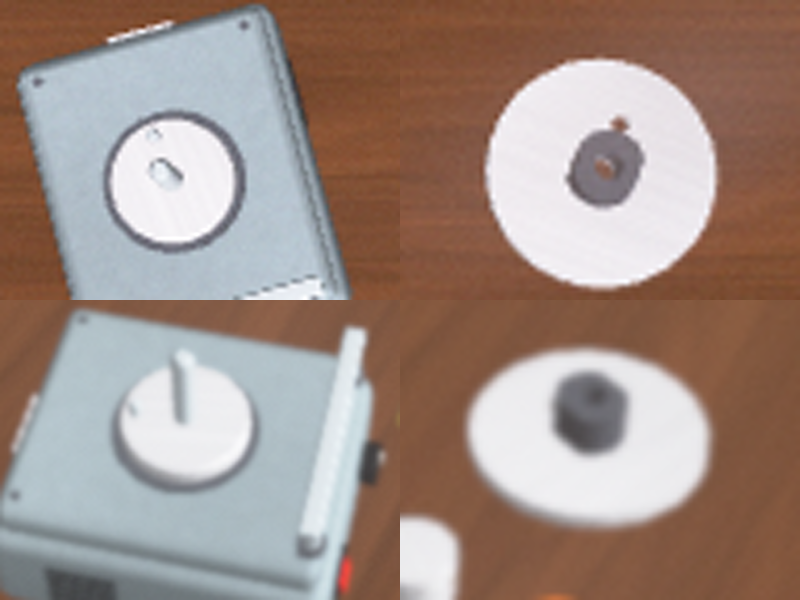

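The crops show the plate centre at about (174,181) with the pin at (153,134) in crop a. In crop b the drive hole is at (220,124), and the hub flats are visible. Next come ellipse fits and triangulation.

```bash
python3 - <<'E'
import pickle
from h import *
d=pickle.load(open("c0.pkl","rb"));T,S=d["top"],d["side"]
def seg(c,box,thr,hsvw=True):
    x,y,w,h=box; k=4
    im=cv2.resize(c["img"][y:y+h,x:x+w],None,fx=k,fy=k,interpolation=cv2.INTER_CUBIC).astype(int)
    m=((im.min(2)>thr)&(im.max(2)-im.min(2)<25)).astype(np.uint8)
    cs=max(cv2.findContours(m,cv2.RETR_EXTERNAL,cv2.CHAIN_APPROX_NONE)[0],key=cv2.contourArea)
    e=cv2.fitEllipse(cv2.convexHull(cs)); f=lambda p:((p[0]+.5)/k-.5+x,(p[1]+.5)/k-.5+y)
    return f(e[0]),np.array(e[1])/k,e[2]
dt=seg(T,(318,178,80,60),190);ds=seg(S,(270,145,80,52),185)
pt=seg(T,(195,212,40,40),205);ps=seg(S,(228,240,56,42),205)
ct=seg(T,(304,246,22,22),140);cs=seg(S,(320,205,24,24),120)
for n,a,b in(("disc",dt,ds),("plate",pt,ps),("collar",ct,cs)):
    print(n,a,b,tri(T,a[0],S,b[0]))
D=atz(T,dt[0],10);P=atz(T,pt[0],141)
print("disc z10",D,atz(S,ds[0],10),"plate z141",P,atz(S,ps[0],141))
hole=atz(T,(318+220/5,178+124/5),8);print("hole",hole-D,np.hypot(*(hole-D)[:2]),np.degrees(np.arctan2(*(hole-D)[[1,0]])))
pc=lambda x,y:(173+x/96*400/400*96/ (400/96)/1 if 0 else 173+x*.24,188+y*.24)
pin=atz(T,pc(153,131),154);pn2=atz(S,(200+132*.3,225+(409-300)*.3),154)
for q in(pin,pn2):
  v=q-P;print("pin",v,np.hypot(*v[:2]),np.degrees(np.arctan2(v[1],v[0])))
# spindle tip
tt=pc(158,166);st=(200+181*.3,225+53*.3);print("tip",tri(T,tt,S,st))
A=atz(T,pc(24,76),125);B=atz(T,pc(268,8),125);print("machine yaw edge",A,B,np.degrees(np.arctan2(*(A-B)[[1,0]]))-90)
# hub flats: dark seg
x,y=345,200;im=cv2.resize(T["img"][y:y+22,x:x+22],None,fx=8,fy=8,interpolation=cv2.INTER_CUBIC)
m=(im.max(2)<140).astype(np.uint8);q=max(cv2.findContours(m,0,1)[0],key=cv2.contourArea);r=cv2.minAreaRect(q);print(r)
hc=((r[0][0]+.5)/8-.5+x,(r[0][1]+.5)/8-.5+y);print("hub",atz(T,hc,40),atz(T,hc,25))
E
```

```text
disc ((357.74940490722656, 212.21583938598633), array([44.98386002, 45.85702896]), 121.565673828125) ((307.5779724121094, 171.90188598632812), array([33.66296005, 47.87226486]), 97.18789672851562) (array([ 582.6955015 , -230.36831518,    6.78421456]), np.float64(0.17904273606458876))
plate ((213.99859046936035, 231.1071662902832), array([29.2630806 , 29.30306244]), 3.1600751876831055) ((255.6300926208496, 259.5542697906494), array([35.9094696 , 38.78232956]), 120.95560455322266) (array([510.9749286 , 222.84669264, 143.01764106]), np.float64(0.258800021967916))
collar ((314.2028703689575, 256.02773666381836), array([12.36100197, 12.60009956]), 25.13876724243164) ((331.2800531387329, 216.87244033813477), array([14.70046139, 16.39880753]), 155.13235473632812) (array([440.22916025, -84.39712519,  16.28778556]), np.float64(0.08959459194060258))
disc z10 [ 582.3414582  -229.82984197   10.        ] [ 581.34810306 -227.23334394   10.        ] plate z141 [511.05712607 223.06080836 141.        ] [511.84828622 221.66905989 141.        ]
hole [ 31.35448683 -15.19807483  -2.        ] 34.84372716741041 -25.860289453345818
pin [33.69551405 11.36943512 13.        ] 35.561942050893194 18.64526307041893
pin [30.57440011 19.1081644  13.        ] 36.05434632347561 32.00425705497068
tip (array([512.95496127, 222.64306544, 211.74328368]), np.float64(0.8229763990956411))
machine yaw edge [589.73029262 333.22052307 125.        ] [638.67126263 154.83758415 125.        ] 15.342102808541327
((112.93260192871094, 94.79214477539062), (112.57177734375, 124.9737548828125), 57.9946174621582)
hub [ 580.81513924 -228.10361258   40.        ] [ 582.89302353 -230.52636402   25.        ]
```

```bash
cat >> h.py <<'E'
def go(x,y,z,yawdeg):
    s=telemetry.read_state();p=np.array(s["eef_pos"]);ps=s["eef_rot"][2];d=np.array([x,y,z])-p
    c,n=np.cos(ps),np.sin(ps);dy=(yawdeg-np.degrees(ps)+180)%360-180
    print("shift cm",np.round([(c*d[0]+n*d[1])/10,(n*d[0]-c*d[1])/10,-d[2]/10],2),"turn z",round(-dy,1),"dist",round(np.linalg.norm(d)),"yaw",np.degrees(ps))
E
python3 -c "
from h import *
go(582.3,-229.5,110,-26)"
```

```text
shift cm [ 46.46 -20.49  12.02] turn z 46.6 dist 522 yaw 20.556116527314025
```

```bash
python3 -m creep '[46.5,-20.5,2,0,0,46.6,1, 46.5,-20.5,2,0,0,46.6,1, 46.5,-20.5,2,0,0,46.6,1, 46.5,-20.5,2,0,0,46.6,1, 46.5,-20.5,2,0,0,46.6,1, 46.5,-20.5,2,0,0,46.6,1, 46.5,-20.5,2,0,0,46.6,1, 46.5,-20.5,2,0,0,46.6,1]' 60; python3 -c "
from h import *
go(582.3,-229.5,110,-26)"
```

```text
time_s: 0.9
eef_pos: [498.0, -312.3, 215.5]
eef_rot: [-3.142, 0.001, -0.455]
force: [-0.3, -1.4, 0.3]
finger_gap: 85.1
gripper_force: 0.0
shift cm [  3.94 -11.14  10.55] turn z -0.1 dist 158 yaw -26.053471490529308
```

```bash
python3 -m creep '[3.9,-11.1,9,0,0,0,1, 3.9,-11.1,9,0,0,0,1, 3.9,-11.1,9,0,0,0,1, 3.9,-11.1,9,0,0,0,1, 3.9,-11.1,9,0,0,0,1, 3.9,-11.1,9,0,0,0,1]' ; python3 -c "
from h import *
go(582.3,-229.5,110,-26)
T=snap('top');S=snap('side')
a=cv2.resize(T['img'][170:245,310:410,::-1],(400,300),interpolation=2);b=cv2.resize(S['img'][125:200,260:360,::-1],(400,300),interpolation=2)
cv2.imwrite('pics/app.png',np.hstack([a,b]))"
```

```text
time_s: 1.5
eef_pos: [580.9, -232.3, 126.7]
eef_rot: [3.141, -0.001, -0.455]
force: [0.4, -0.6, 1.6]
finger_gap: 85.6
gripper_force: 0.0
shift cm [ 0.   -0.32  1.67] turn z -0.1 dist 17 yaw -26.06362618437703
```

View pics/app.png

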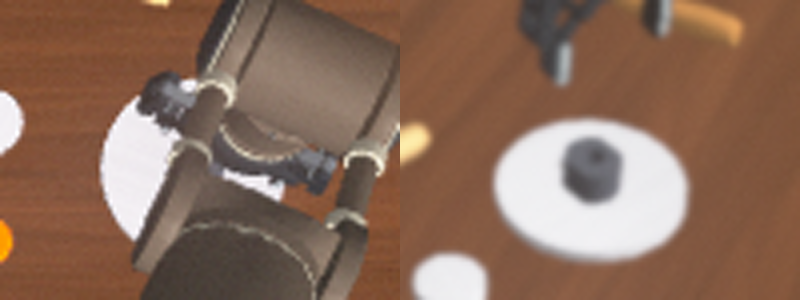

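The gripper hangs over the disc with its fingers across the hub flats; the hub is at (595,168) and the fingers at (555,65) and (657,15). I'll descend.

```bash
python3 -m creep '[0,-0.3,5,0,0,0,1, 0,-0.3,9.5,0,0,0,1, 0,-0.3,9.5,0,0,0,1, 0,-0.3,11,0,0,0,1, 0,-0.3,11,0,0,0,1]'; python3 -c "
from h import *
go(582.3,-229.5,15,-26)"
```

```text
time_s: 2.1
eef_pos: [582.7, -229.7, 16.9]
eef_rot: [3.142, -0.002, -0.455]
force: [-0.7, 0.4, -0.7]
finger_gap: 85.1
gripper_force: 0.0
shift cm [-0.04 -0.    0.19] turn z -0.1 dist 2 yaw -26.093776888174947
```

```bash
python3 -m creep '[0,0,0.2,0,0,0,1, 0,0,0.3,0,0,0,-0.05, 0,0,0.3,0,0,0,-0.05,0,0,0.3,0,0,0,-0.3, 0,0,0.3,0,0,0,-0.3,0,0,0.3,0,0,0,-0.3,0,0,0.3,0,0,0,-0.3]' 30;python3 -m creep '[0,0,0,0,0,0,-0.3,0,0,0,0,0,0,-0.3,0,0,0,0,0,0,-0.3,0,0,0,0,0,0,-0.3]' 80
```

```text
time_s: 2.8
eef_pos: [582.9, -229.3, 14.2]
eef_rot: [3.141, -0.002, -0.454]
force: [-2.3, -0.1, 5.7]
finger_gap: 39.8
gripper_force: 31.0
time_s: 3.2
eef_pos: [583.2, -229.4, 14.5]
eef_rot: [3.141, -0.002, -0.454]
force: [-0.0, -0.6, 6.9]
finger_gap: 38.6
gripper_force: 81.2
```

```bash
python3 -m creep '[0,0,-1,0,0,0,-0.3,0,0,-3,0,0,0,-0.3,0,0,-7,0,0,0,-0.3,0,0,-11,0,0,0,-0.3,0,0,-15,0,0,0,-0.3,0,0,-19,0,0,0,-0.3,0,0,-21.8,0,0,0,-0.3,0,0,-21.8,0,0,0,-0.3]' 100; python3 -c "
from h import *
go(511.5,222.7,231,15)"
```

```text
time_s: 4.0
eef_pos: [584.7, -229.7, 235.7]
eef_rot: [-3.141, -0.009, -0.455]
force: [1.8, -0.0, -4.2]
finger_gap: 38.8
gripper_force: 101.3
shift cm [-26.44 -37.43   0.47] turn z -41.0 dist 458 yaw -26.041950382194532
```

```bash
python3 -m creep '[-1.2,-1.7,0,0,0,-2,-0.3,-3.5,-5,0,0,0,-7,-0.3,-6.5,-9,0,0,0,-12,-0.3,-9.5,-13,0,0,0,-18,-0.3,-12.5,-17,0,0,0,-24,-0.3,-15.5,-21.5,0,0,0,-30,-0.3,-17.5,-24.5,0,0,0,-36,-0.3,-18,-25.5,0,0,0,-41,-0.3]'; python3 -c "
from h import *
go(511.5,222.7,231,15)"
```

```text
time_s: 4.8
eef_pos: [527.8, 84.2, 226.9]
eef_rot: [-3.137, 0.008, 0.27]
force: [0.5, -0.9, -4.9]
finger_gap: 38.4
gripper_force: 101.4
shift cm [  2.12 -13.79  -0.41] turn z 0.5 dist 140 yaw 15.451128880041402
```

```bash
python3 -m creep '[0,0,-1,0,0,0,-0.3,0.5,-3.5,-1.2,0,0,0,-0.3,1.1,-7.5,-1.2,0,0,0,-0.3,1.8,-11.5,-1.2,0,0,0,-0.3,2.1,-13.5,-1.2,0,0,0,-0.3,2.1,-13.5,-1.2,0,0,0,-0.3,2.1,-13.5,-1.2,0,0,0,-0.3]'; python3 -c "
from h import *
go(511.5,222.7,231,15)
T=snap('top');S=snap('side')
a=cv2.resize(T['img'][195:270,165:265,::-1],(400,300),interpolation=2);b=cv2.resize(S['img'][210:285,205:305,::-1],(400,300),interpolation=2)
cv2.imwrite('pics/over.png',np.hstack([a,b]))"
```

```text
time_s: 5.5
eef_pos: [517.0, 214.3, 241.6]
eef_rot: [3.14, 0.003, 0.26]
force: [1.3, -0.1, -5.2]
finger_gap: 38.9
gripper_force: 102.0
shift cm [-0.31 -0.95  1.06] turn z -0.1 dist 15 yaw 14.922920226953053
```

View pics/over.png

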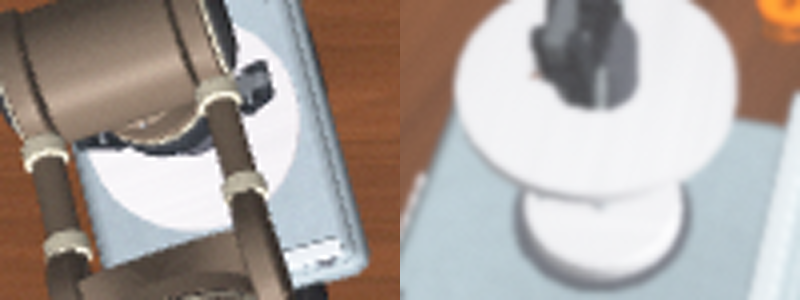

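The disc hangs level above the machine, with its centre still slightly to the robot's right of the axis. I'll centre it and lower it to just above the tip.

```bash
python3 -m creep '[-0.25,-0.95,0,0,0,0,-0.3,-0.25,-0.95,0.6,0,0,0,-0.3,-0.25,-0.95,0.6,0,0,0,-0.3,-0.25,-0.95,0.6,0,0,0,-0.3]'; python3 -c "
from h import *
go(512.1,222.9,226,15)"
```

```text
time_s: 6.0
eef_pos: [512.7, 223.4, 236.6]
eef_rot: [3.141, 0.001, 0.261]
force: [-0.8, -0.4, -4.7]
finger_gap: 38.6
gripper_force: 102.0
shift cm [-0.07  0.03  1.06] turn z -0.1 dist 11 yaw 14.94025496431867
```

```bash
python3 -m creep '[-0.07,0.03,0.4,0,0,0,-0.3,-0.07,0.03,0.8,0,0,0,-0.3,-0.07,0.03,1.1,0,0,0,-0.3,-0.07,0.03,1.3,0,0,0,-0.3,-0.07,0.03,1.5,0,0,0,-0.3,-0.07,0.03,1.5,0,0,0,-0.3]'
```

```text
time_s: 6.6
eef_pos: [512.2, 223.2, 221.6]
eef_rot: [3.142, 0.001, 0.261]
force: [-0.4, 0.4, -5.0]
finger_gap: 38.1
gripper_force: 102.0
```

```bash
python3 -m creep '[0,0,0.2,0,0,0,-0.3,0,0,0.4,0,0,0,-0.3,0,0,0.6,0,0,0,-0.3,0,0,0.6,0,0,0,-0.3]'
```

```text
time_s: 7.0
eef_pos: [512.1, 223.2, 215.5]
eef_rot: [3.142, 0.001, 0.261]
force: [-0.4, 0.1, -4.0]
finger_gap: 38.3
gripper_force: 102.0
```

```bash
python3 -m creep '[0,0,0.5,0,0,0,-0.3,0,0,1.1,0,0,0,-0.3,0,0,1.7,0,0,0,-0.3,0,0,2.1,0,0,0,-0.3,0,0,2.1,0,0,0,-0.3]'
```

```text
time_s: 7.5
eef_pos: [511.8, 223.1, 193.8]
eef_rot: [3.141, 0.002, 0.261]
force: [0.5, 0.4, -5.0]
finger_gap: 38.5
gripper_force: 102.0
```

```bash
python3 -m creep '[0,0,0.5,0,0,0,-0.3,0,0,1.1,0,0,0,-0.3,0,0,1.7,0,0,0,-0.3,0,0,2.0,0,0,0,-0.3,0,0,2.0,0,0,0,-0.3]'
```

```text
time_s: 8.0
eef_pos: [512.2, 223.2, 174.2]
eef_rot: [3.142, 0.001, 0.261]
force: [0.7, -0.2, -4.0]
finger_gap: 38.5
gripper_force: 102.1
```

```bash
python3 -m creep '[0,0,0.2,0,0,-2,-0.3,0,0,0.4,0,0,-4,-0.3,0,0,0.5,0,0,-4,-0.3,0,0,0.6,0,0,-4,-0.3,0,0,0.7,0,0,-4,-0.3,0,0,0.8,0,0,-4,-0.3,0,0,0.8,0,0,-4,-0.3]'
```

```text
time_s: 8.7
eef_pos: [512.4, 223.3, 166.9]
eef_rot: [-3.142, -0.0, 0.331]
force: [-1.4, -0.1, -5.2]
finger_gap: 38.5
gripper_force: 102.0
```

```bash
python3 -m creep '[0,0,0.1,0,0,0,-0.3,0,0,0.2,0,0,0,-0.3,0,0,0.3,0,0,0,-0.3,0,0,0.3,0,0,0,-0.3]'
```

```text
time_s: 9.1
eef_pos: [512.4, 223.3, 163.8]
eef_rot: [-3.142, -0.0, 0.331]
force: [-0.8, -0.6, -5.3]
finger_gap: 38.8
gripper_force: 102.0
```

```bash
python3 -m creep '[0,0,0.1,0,0,0,-0.3,0,0,0.2,0,0,0,-0.3,0,0,0.3,0,0,0,-0.3,0,0,0.4,0,0,0,-0.3,0,0,0.4,0,0,0,-0.3]'
```

```text
time_s: 9.6
eef_pos: [512.4, 223.3, 159.8]
eef_rot: [3.142, -0.0, 0.331]
force: [0.3, 1.1, -5.4]
finger_gap: 38.2
gripper_force: 102.0
```

```bash
python3 -m creep '[0,0,0.1,0,0,0,-0.3,0,0,0.2,0,0,0,-0.3,0,0,0.3,0,0,0,-0.3,0,0,0.3,0,0,0,-0.3]'; python3 -c "
from h import *
print(telemetry.read_state()['torque'])"
```

```text
time_s: 10.0
eef_pos: [512.4, 223.3, 156.8]
eef_rot: [-3.142, 0.0, 0.331]
force: [-1.3, -0.2, -4.6]
finger_gap: 38.2
gripper_force: 102.0
[-0.0330186   0.07555586 -0.02287795]
```

```bash
python3 -m creep '[0,0,0.05,0,0,0,-0.3,0,0,0.1,0,0,0,-0.3,0,0,0.1,0,0,0,-0.3]';python3 -m creep '[0,0,0.05,0,0,0,-0.3,0,0,0.05,0,0,0,-0.3]';python3 -m creep '[0,0,0.05,0,0,0,-0.3,0,0,0.05,0,0,0,-0.3]'
```

```text
time_s: 10.3
eef_pos: [512.4, 223.3, 156.0]
eef_rot: [-3.142, -0.0, 0.331]
force: [-0.8, -0.3, -5.9]
finger_gap: 38.4
gripper_force: 102.0
time_s: 10.5
eef_pos: [512.4, 223.3, 155.6]
eef_rot: [3.142, 0.0, 0.331]
force: [-1.5, -0.0, -2.6]
finger_gap: 38.8
gripper_force: 102.3
time_s: 10.7
eef_pos: [512.4, 223.3, 155.6]
eef_rot: [3.142, 0.0, 0.331]
force: [-3.3, -0.7, 0.3]
finger_gap: 38.6
gripper_force: 102.6
```

```bash
python3 -m creep '[0,0,0,0,0,0,-0.3,0,0,0,0,0,0,-0.3]' 20; python3 -m creep '[0,0,0,0,0,0,0.2,0,0,0,0,0,0,1,0,0,0,0,0,0,1,0,0,0,0,0,0,1,0,0,-1,0,0,0,1,0,0,-4,0,0,0,1,0,0,-9,0,0,0,1,0,0,-12,0,0,0,1]' ; python3 -c "
from h import *
go(440.5,-84.4,80,-11)"
```

```text
time_s: 10.9
eef_pos: [512.4, 223.3, 155.6]
eef_rot: [3.142, 0.0, 0.331]
force: [-3.3, -0.6, 3.5]
finger_gap: 38.6
gripper_force: 102.7
time_s: 11.7
eef_pos: [513.9, 223.8, 279.4]
eef_rot: [-3.142, -0.005, 0.331]
force: [0.1, 0.0, 1.1]
finger_gap: 85.2
gripper_force: 0.0
shift cm [-16.96  26.77  19.94] turn z 30.0 dist 374 yaw 18.959950182742418
```

```bash
python3 -m creep '[-5,7.5,0,0,0,6,1,-10,15,2,0,0,12,1,-14,22,3,0,0,19,1,-15.5,25,4,0,0,19,1,-16.9,26.7,6,0,0,19,1,-16.9,26.7,9,0,0,19,1,-16.9,26.7,12,0,0,19,1,-16.9,26.7,12,0,0,19,1]' 60; python3 -c "
from h import *
import pickle
d=pickle.load(open('c0.pkl','rb'))
C=atz(d['top'],(314.20,256.03),23);print(C,atz(d['side'],(331.28,216.87),14))
go(C[0],C[1],60,0)
T=snap('top');S=snap('side')
a=cv2.resize(T['img'][195:270,165:265,::-1],(400,300),interpolation=2);b=cv2.resize(S['img'][210:285,205:305,::-1],(400,300),interpolation=2)
a2=cv2.resize(T['img'][215:290,265:365,::-1],(400,300),interpolation=2);b2=cv2.resize(S['img'][170:245,280:380,::-1],(400,300),interpolation=2)
cv2.imwrite('pics/home.png',np.vstack([np.hstack([a,b]),np.hstack([a2,b2])]))"
```

```text
time_s: 12.5
eef_pos: [435.4, -85.4, 151.8]
eef_rot: [-3.14, 0.007, -0.005]
force: [-0.2, 0.6, -0.9]
finger_gap: 85.7
gripper_force: 0.0
[439.93139408 -83.90376345  23.        ] [440.75687188 -86.33610623  14.        ]
shift cm [ 0.45 -0.15  9.18] turn z -0.3 dist 92 yaw -0.2578888559686148
```

View pics/home.png

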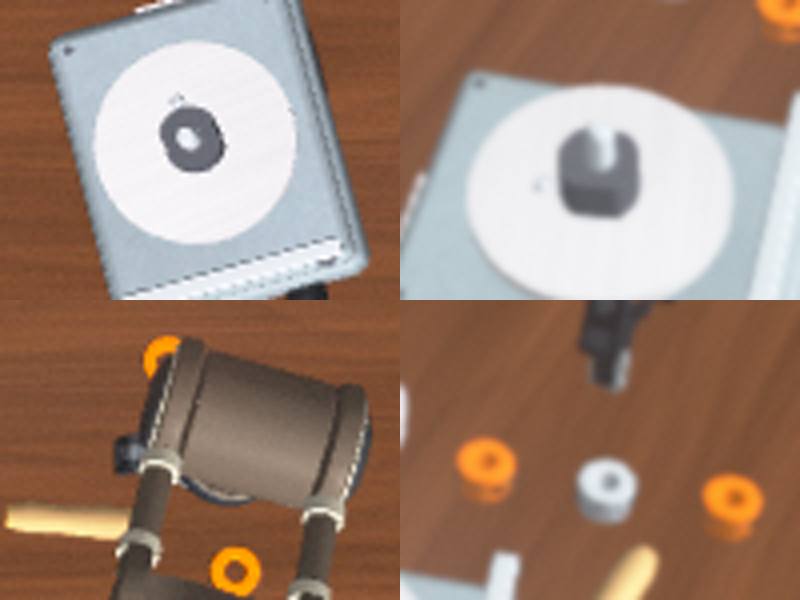

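The disc lies flat, the pin shows in its drive hole at (178,98) and the spindle stands through the hub. The collar is untouched at (607,490). I'll descend on it.

```bash
python3 -m creep '[0.47,-0.1,3,0,0,0,1,0.47,-0.1,7,0,0,0,1,0.47,-0.1,10,0,0,0,1,0.47,-0.1,10,0,0,0,1,0.47,-0.1,10,0,0,0,1]' ; python3 -c "
from h import *
go(440.2,-84.5,5,0)"
```

```text
time_s: 13.1
eef_pos: [445.9, -82.5, 56.6]
eef_rot: [3.141, -0.002, 0.001]
force: [0.3, 0.4, 0.7]
finger_gap: 85.4
gripper_force: 0.0
shift cm [-0.57  0.2   5.16] turn z 0.0 dist 52 yaw 0.04573205872860228
```

```bash
python3 -m creep '[-0.57,0.2,1,0,0,0,1,-0.57,0.2,4,0,0,0,1,-0.57,0.2,5,0,0,0,1,-0.57,0.2,5,0,0,0,1]';  python3 -m creep '[0,0,0,0,0,0,0,0,0,0,0,0,0,-0.3,0,0,0,0,0,0,-0.3,0,0,0,0,0,0,-0.3,0,0,0,0,0,0,-0.3]' 25; python3 -m creep '[0,0,0,0,0,0,-0.3,0,0,0,0,0,0,-0.3,0,0,0,0,0,0,-0.3]' 50
```

```text
time_s: 13.5
eef_pos: [437.5, -84.9, 4.6]
eef_rot: [-3.141, 0.002, -0.001]
force: [0.0, -0.0, -0.2]
finger_gap: 85.4
gripper_force: 0.0
time_s: 14.0
eef_pos: [439.3, -85.4, 6.1]
eef_rot: [3.141, -0.002, -0.001]
force: [-1.4, 0.4, 6.0]
finger_gap: 39.2
gripper_force: 24.6
time_s: 14.3
eef_pos: [439.2, -85.4, 6.3]
eef_rot: [3.141, -0.001, -0.001]
force: [-1.1, 1.5, 7.2]
finger_gap: 38.8
gripper_force: 49.2
```

```bash
python3 -m creep '[0,0,-1,0,0,0,-0.3,0,0,-4,0,0,0,-0.3,0,0,-8,0,0,0,-0.3,0,0,-12,0,0,0,-0.3,0,0,-16,0,0,0,-0.3,0,0,-20,0,0,0,-0.3,0,0,-23.5,0,0,0,-0.3,0,0,-23.5,0,0,0,-0.3]' 70; python3 -c "
from h import *
go(511,222.8,235,19)"
```

```text
time_s: 15.1
eef_pos: [442.0, -86.2, 246.2]
eef_rot: [3.138, -0.012, -0.001]
force: [0.6, -0.8, -1.2]
finger_gap: 37.8
gripper_force: 70.7
shift cm [  6.88 -30.9    1.12] turn z -19.0 dist 317 yaw -0.0345313000171185
```

```bash
python3 -m creep '[0.5,-2,0,0,0,-2,-0.3,1.3,-6,0,0,0,-6,-0.3,2.2,-10,0,0,0,-10,-0.3,3.2,-14.5,0,0,0,-14,-0.3,4.2,-19,0,0,0,-19,-0.3,5,-22.5,0,0,0,-19,-0.3,5.6,-25,0,0,0,-19,-0.3,5.6,-25,0,0,0,-19,-0.3]'; python3 -m creep '[0,0,0,0,0,0,-0.3]';python3 -c "
from h import *
go(511,222.8,230,19)"
```

```text
time_s: 15.9
eef_pos: [493.8, 167.6, 238.6]
eef_rot: [-3.14, 0.002, 0.335]
force: [-0.3, -0.7, -1.9]
finger_gap: 37.6
gripper_force: 70.8
time_s: 16.0
eef_pos: [493.2, 164.9, 238.5]
eef_rot: [3.141, 0.003, 0.332]
force: [0.1, -0.1, -2.0]
finger_gap: 37.5
gripper_force: 70.8
shift cm [ 3.57 -4.9   0.85] turn z 0.0 dist 61 yaw 19.04959238337798
```

```bash
python3 -m creep '[1.5,-2,0,0,0,0,-0.3,3,-4,0,0,0,0,-0.3,3.55,-4.85,0,0,0,0,-0.3,3.55,-4.85,0.3,0,0,0,-0.3,3.55,-4.85,0.3,0,0,0,-0.3,3.55,-4.85,0.3,0,0,0,-0.3]';python3 -c "
from h import *
go(511,222.8,222,19)
T=snap('top');S=snap('side')
b=cv2.resize(S['img'][195:270,205:305,::-1],(800,600),interpolation=2)
cv2.imwrite('pics/col.png',b)"
```

```text
time_s: 16.6
eef_pos: [511.7, 220.9, 236.5]
eef_rot: [3.141, 0.002, 0.33]
force: [-0.1, 0.2, -1.6]
finger_gap: 37.9
gripper_force: 70.9
shift cm [-0.   -0.2   1.45] turn z -0.1 dist 15 yaw 18.903107845954814
```

View pics/col.png

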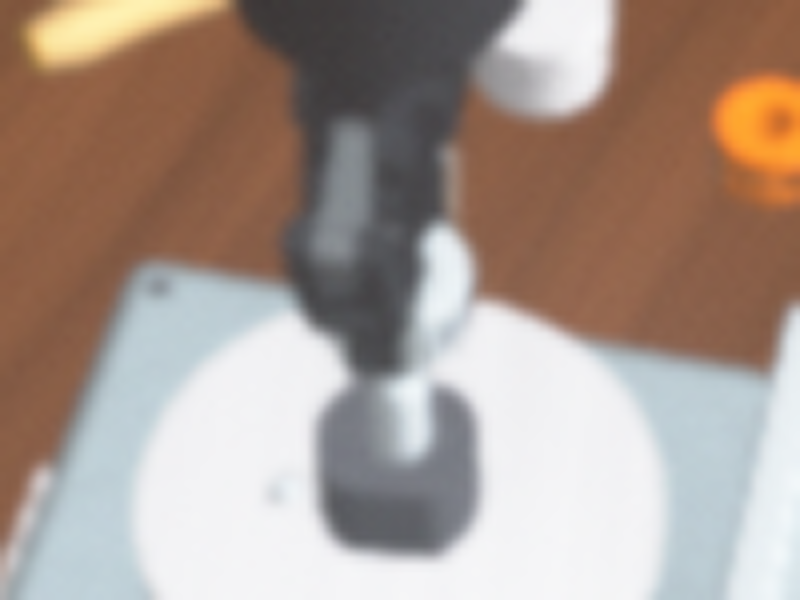

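The collar's right edge is at x≈473 in this crop, beside the finger, above the spindle at x≈403. I'll check that edge against the predicted silhouette.

```bash
python3 -c "
from h import *
S=snap('side');t=np.linspace(0,2*np.pi,90)
p=telemetry.read_state()['eef_pos'];print(p)
for o in(-3,0,1,3):
  c=p[:2]+o*np.array([.946,.325]);z0=p[2]-6.3
  P=np.vstack([np.c_[c[0]+20*np.cos(t),c[1]+20*np.sin(t),0*t+z] for z in(z0,z0+24)])
  q=(proj(S,P)-[205,195]+.5)*8-.5;print(o,q[:,0].max(),q[:,0].min(),q[:,1].max())
c=np.array([511.8,223.1]);P=np.vstack([np.c_[c[0]+8*np.cos(t),c[1]+8*np.sin(t),0*t+z] for z in(185,)])
q=(proj(S,P)-[205,195]+.5)*8-.5;print(q.min(0),q.max(0))
"
```

```text
[512.17314678 221.43716537 237.03428749]
-3 484.6314873023539 331.79071881391724 386.03033861668473
0 473.6201683624381 320.59923277900043 384.58694092607084
1 469.95128759958607 316.8702909872909 384.1060157274501
3 462.61586291020103 309.41483210329125 383.14447617653946
[373.17730861 408.82438581] [430.80272991 455.30185279]
```

```bash
python3 -m creep '[0,-0.18,0.4,0,0,0,-0.3,0,-0.18,0.8,0,0,0,-0.3,0,-0.18,1.2,0,0,0,-0.3,0,-0.18,1.6,0,0,0,-0.3,0,-0.18,1.7,0,0,0,-0.3,0,-0.18,1.7,0,0,0,-0.3]'; python3 -c "
from h import *
go(511.6,223,206,19)"
```

```text
time_s: 17.35
eef_pos: [511.5, 223.9, 219.5]
eef_rot: [3.142, 0.001, 0.331]
force: [0.4, -0.0, -1.2]
finger_gap: 37.3
gripper_force: 70.9
shift cm [-0.02  0.09  1.35] turn z -0.0 dist 14 yaw 18.965357613770557
```

```bash
python3 -m creep '[0,0.08,0.2,0,0,0,-0.3,0,0.08,0.4,0,0,0,-0.3,0,0.08,0.6,0,0,0,-0.3,0,0.08,0.8,0,0,0,-0.3,0,0.08,0.8,0,0,0,-0.3]'; python3 -m creep '[0,0,0.2,0,0,0,-0.3,0,0,0.4,0,0,0,-0.3,0,0,0.4,0,0,0,-0.3]'
```

```text
time_s: 17.85
eef_pos: [511.7, 223.1, 211.6]
eef_rot: [3.142, 0.001, 0.331]
force: [-0.6, -0.2, -2.1]
finger_gap: 37.7
gripper_force: 70.9
time_s: 18.15
eef_pos: [511.7, 223.1, 207.6]
eef_rot: [3.142, 0.001, 0.331]
force: [-0.3, 0.1, -1.8]
finger_gap: 37.3
gripper_force: 70.9
```

```bash
python3 -m creep '[0,0,0.4,0,0,0,-0.3,0,0,0.8,0,0,0,-0.3,0,0,1.2,0,0,0,-0.3,0,0,1.6,0,0,0,-0.3,0,0,1.7,0,0,0,-0.3,0,0,1.7,0,0,0,-0.3]'; python3 -m creep '[0,0,0.1,0,0,0,-0.3,0,0,0.2,0,0,0,-0.3,0,0,0.2,0,0,0,-0.3]'; python3 -m creep '[0,0,0.05,0,0,0,-0.3,0,0,0.1,0,0,0,-0.3,0,0,0.1,0,0,0,-0.3]'
```

```text
time_s: 18.75
eef_pos: [511.8, 223.1, 190.6]
eef_rot: [3.142, 0.001, 0.331]
force: [-0.6, -0.5, -1.7]
finger_gap: 37.6
gripper_force: 70.9
time_s: 19.05
eef_pos: [512.0, 223.2, 189.0]
eef_rot: [-3.142, -0.0, 0.331]
force: [-0.1, 0.7, -2.1]
finger_gap: 37.2
gripper_force: 70.9
time_s: 19.35
eef_pos: [512.0, 223.2, 188.0]
eef_rot: [-3.142, -0.0, 0.331]
force: [-0.4, 0.3, -1.6]
finger_gap: 37.3
gripper_force: 70.9
```

```bash
python3 -m creep '[0,0,0.05,0,0,0,-0.3,0,0,0.05,0,0,0,-0.3]';python3 -m creep '[0,0,0.05,0,0,0,-0.3,0,0,0.05,0,0,0,-0.3]';python3 -m creep '[0,0,0.05,0,0,0,-0.3,0,0,0.05,0,0,0,-0.3]'
```

```text
time_s: 19.55
eef_pos: [512.1, 223.2, 187.6]
eef_rot: [-3.142, -0.0, 0.331]
force: [-0.1, 0.3, -1.8]
finger_gap: 37.6
gripper_force: 71.0
time_s: 19.75
eef_pos: [512.1, 223.2, 187.6]
eef_rot: [3.142, -0.0, 0.331]
force: [-1.4, -0.0, 1.9]
finger_gap: 37.7
gripper_force: 71.2
time_s: 19.95
eef_pos: [512.1, 223.2, 187.5]
eef_rot: [3.142, -0.0, 0.331]
force: [-1.9, -0.3, 5.4]
finger_gap: 37.8
gripper_force: 71.6
```

Contact at 187.5 matches the collar resting on the hub. I'll release and rise.

```bash
python3 -m creep '[0,0,0,0,0,0,0.2,0,0,0,0,0,0,1,0,0,0,0,0,0,1,0,0,0,0,0,0,1,0,0,-2,0,0,0,1,0,0,-6,0,0,0,1,0,0,-10,0,0,0,1,0,0,-10,0,0,0,1]' 20; python3 -m creep '[-4,12,-2,0,0,0,1,-4,12,-2,0,0,0,1,-4,12,-2,0,0,0,1,-4,12,-2,0,0,0,1,-4,12,-2,0,0,0,1]'; python3 -c "
from h import *
T=snap('top');S=snap('side')
a=cv2.resize(T['img'][195:270,165:265,::-1],(400,300),interpolation=2);b=cv2.resize(S['img'][210:285,205:305,::-1],(400,300),interpolation=2)
cv2.imwrite('pics/end.png',np.hstack([a,b]))"
```

```text
time_s: 20.75
eef_pos: [516.1, 224.7, 293.7]
eef_rot: [-3.142, -0.014, 0.331]
force: [0.5, -0.1, 0.0]
finger_gap: 85.4
gripper_force: 0.0
time_s: 21.25
eef_pos: [513.1, 96.5, 306.1]
eef_rot: [-3.141, 0.0, 0.329]
force: [0.3, -0.4, 0.8]
finger_gap: 85.3
gripper_force: 0.0
```

View pics/end.png

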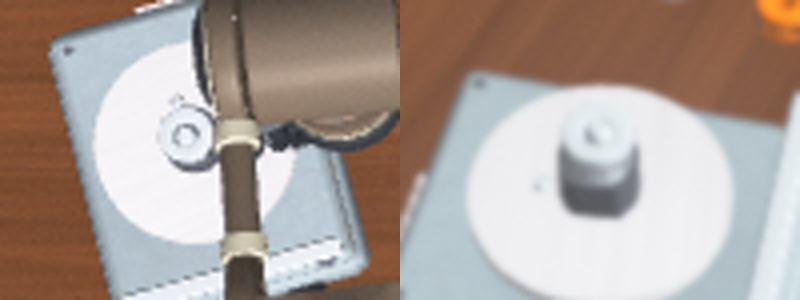

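The collar sits squarely on the hub at (597,140) with the spindle's end in its bore, and the disc is still flat. I'll hand in.

```bash
python3 -c "
from station import workorder
print(workorder.finish_job())"
```

```text
the job is handed in; nothing more can be done
None
```

The disc is home and flat on the drive plate with its hole over the pin, the collar rests on the hub, and the job was handed in at about 21 s; no verdict was shown.

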